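# Restock the deadbolt collar tray, oldest in front

## Robot

A 6-joint arm with a two-finger parallel gripper is mounted at the origin on the work surface. World frame = base frame: x ahead of the robot, y to its left, z up, the work surface at z = 0. Lengths are in m, angles in rad, forces in N, time in s.
With the tool pointing down it reaches from about 0.375 to 0.975 m from the base axis. Payload 3.8 kg.
Tool frame: the origin (TCP) lies at the very end of the fingers, on their centre line; the grasp point (between the pads) lies 19 mm behind it (bot.tcp_to_grasp is the distance from the TCP to the grasp point, in m); z points along the fingers, y is the line along which they close (so a half turn about z gives the same grasp; the last joint's range is limited). The gripper opens to 85 mm and grips with 20 to 120 N. Pads are 22 mm wide; open, the fingers measure 114 mm over their backs; the gripper's body (76 mm by 85 mm) begins 54 mm behind the grasp point. The pads swing forward as they close: fully open they stand 13 mm farther back than shut.
Start: joints at [-1.217, 0.264, 1.604, -0, 1.274, -0.037], TCP at [0.257, -0.624, 0.231] pointing down, gripper open.
Joint ranges: [-2.63, 2.63], [-0.94, 2.18], [0.31, 2.57], [-1.31, 4.45], [0, 2.66], [-2.55, 2.55]. Speed limits (rad/s): [2.57, 2.57, 3.14, 3.14, 3.14, 3.14].

## Interface

Orientations are given as a rotation vector (axis times angle).
In Python, from workcell import bot gives the robot as it stands.
- The arm moves only by the tool servo_tool, never from a script. Its argument "series" is a list of rows, each a list of 7 numbers: the shift along the world's x, y, z in units of 0.15 m (1.0 is 0.15 m), then the turn, a rotation vector about the world's x, y, z in units of 180 degrees (1.0 is 180 degrees), then the closure, from 0 (fully open) to 1 (shut). A call has 1 to 20 rows; each row is the pose to reach, as a shift and turn from the pose commanded when the call began, turning the shorter way round; what a row does not reach only later rows make up. A row lasts 1/10 s, in which the tool goes at most 50 mm and 8.59 degrees, less where a joint would pass 70% of its speed; a pose out of reach is approached as far as the arm can. A call with a number of a shift or a turn outside -1 to 1 is refused whole. A call with a gripper value outside its range is refused whole. The fingers move at their own pace and stop on an object; "newtons" is the grip in N (left out, the last holds). Time passes only in rows, so rows that repeat a pose let the fingers close. It gives the time, the measured TCP pose, the force, the opening and the grip force at its end, in the units of the state.
- bot.read_state(): the state, without advancing time (a new reading comes with each control period).
- bot.read_camera(name): name is "side" or "top" or "wrist"; returns the picture (480x640x3 uint8, red, green, blue); there is no depth.
- bot.camera_info(name): a dict with "vertical_fov" (degrees; the focal length in pixels is half the picture's height over the tangent of half this angle, whatever the lens; pixels are square), "cx", "cy" (the principal point, pixels), "dist" ([k1, k2, p1, p2, k3] as OpenCV has them; the pictures are not rectified), "R" (3x3) and "t" (3): a world point X has camera coordinates R X + t. Camera axes: x right, y down, z forward; pixel columns grow to the right and rows downward; lengths in m; the calibration is good to about 2 mm. A picture is of the moment at which its call begins: read the wrist's pose just before it. camera_info takes no time and is no camera call; for the wrist camera it gives the pose at the moment of the call.
- bot.finish_job(): hands the job in; it is judged then, once.
Trained networks look in the newest picture that a camera, given by its name, has taken for a name from the list of things; names that differ only in an ending like _2 or _b are one class to them, and where a whole thing is asked for, a point or a joint stands for the part that bears it (a point fixed in the world has none). Each returns a list of dicts, best first, with "score" (0 to 1); they miss things now and then, are a little off and sometimes report something else, mostly with a low value. They report only what shows in the picture. A call takes as long as a camera call. They do not tell look-alikes from the thing itself.
- bot.recognise(target, camera): "box" ([left, top, right, bottom] as shares, 0 to 1, of the picture: columns of its width, rows of its height, round what is visible of it).
- bot.trace(target, camera): "mask" (480x640 bool, what is visible of it) and "box" ([left, top, right, bottom] as shares, 0 to 1, of the picture: columns of its width, rows of its height, round what is visible of it).
- bot.mark_of(target, camera): "at" ([row, column] as shares, 0 to 1, of the picture: columns of its width, rows of its height: a listed point, or the origin of a listed thing).
The state is a dict: "time": time; "q": joint angles; "joint_vel": joint speeds; "joint_torque": joint torques, N m; "tool_pos": TCP position; "tcp_rot": TCP orientation; "wrist_force": force on the tool from outside, world axes, zero at the start; "torque": the same for the moment, N m; "width": opening from 0.0 (shut) to 1.0 (fully open); "grip_force": force on a finger pad.
Only numpy, scipy, OpenCV 4.12 (cv2) and the standard library are available. Lean on these libraries where they do the work, as an engineer would, in place of code of your own. Each camera call takes 0.05 s, during which the arm holds its last target. There are 200 camera calls.

## Task

Restock the two-pocket tray so that the oldest stock is in front: bring the older deadbolt collar from the rear pocket under the clear deck forward into the front pocket on the customer's side, then take the new collar off the leaning stand and lay it in the emptied rear pocket. Both collars must end fully home in their pockets, finished face up and hollow side down. Leave the other things on the counter and the deck where they are.

Things in the scene. Friction and masses are not known exactly. Their poses are not given: they have to be found in the camera images.
- collar_old_mid (a point): Centre of the older chrome deadbolt collar: a square cap 56 x 56 mm, 22 mm deep, walls 4 mm, about 130 g. One side is the closed finished face (dark keyhole disc), the other the open hollow rim. z points out of the finished face; x and y are square to the sides. It starts in the tray's rear pocket, finished face up.
- collar_new_mid (a point): Centre of the new collar, same shape and axes. It starts on the leaning stand, its hollow rim against the stand's plate, its lower edge on the ledge. Its finished face looks sideways along the stand's +x (roughly world +y) and a little up: z is 70 degrees from vertical, x points down the plate to the ledge, y is level.
- pocket_front (a point): Centre of the floor of the front pocket (on the customer's side, farther from the robot) of the fixed grey tray. Axes: x from front to rear pocket (towards the robot), z up. The tray is 180 x 100 x 14 mm; each pocket is a square recess 58 x 58 mm, square to the tray, 5 mm deep, mouth chamfered. The tray's flat top reaches 21 mm beside the pockets; nothing stands beside it.
- pocket_rear (a point): Centre of the floor of the rear pocket, 80 mm behind the front one, nearer the robot; same size and axes. A clear deck hangs over it (see deck_edge), so a tool pointing straight down does not fit: come in from the front pocket's side, leaning 25 to 45 degrees, fingers pointing down and back towards the robot.
- deck_edge (a point): Middle of the lower front edge of the clear acrylic deck (220 mm wide, 6 mm thick, underside 150 mm above the counter), 10 mm in front of the rear pocket's centre; same axes as the tray. The deck runs 100 mm to the rear, on two 12 mm posts that stand 90 mm behind this edge, 100 mm to either side.
- stand_seat (a point): Fixed stand: the point of its plate behind the new collar's rim centre, 55 mm above the counter. x is level, towards the side where the collar lies; z up. The plate leans back 20 degrees from upright; plate and ledge are 36 mm wide, so the collar juts out about 10 mm at either side; the ledge is 24 mm deep. Foot 100 x 80 x 10 mm.
- canister: screw-top aluminium canister, 60 mm across, 80 mm tall, standing on the counter; origin at the centre of its underside (bystander)
- key_jar: clear acrylic jar of keys with snap lid, 74 mm across, 97 mm tall, beyond the work area; origin at the centre of its underside (bystander)
- latch: chrome door latch standing on the counter, 25 x 75 x 58 mm high; origin under its middle (bystander)
- bow_cover: black rubber key bow cover, 38 x 28 x 9 mm, lying flat on the clear deck; origin at the underside of its round part (bystander)
- strike_plate: brass strike plate, 32 x 58 x 4 mm with an 8 mm high lip, lying flat; origin at the centre of its underside (bystander)
- padlock: brass padlock standing upright, 45 x 20 x 68 mm high; origin at the centre of its underside (bystander)
Mind the look-alikes: they are no part of the job. Leave any green or red look-alike of the part that bears collar_old_mid alone. What is shaped like the part that bears collar_new_mid but purple or turquoise is not meant.

How it is judged:
On the way, in this order (a step that is already met when the one before it is completed fails the run):
1. the older collar lies fully home in the front pocket, finished face up (horizontal distance between collar_old_mid and pocket_front below 0.004 m and z of collar_old_mid in the frame of pocket_front between 0.009 and 0.0128 m and angle between collar_old_mid's own z axis and vertical below 0.06 rad), for 0.2 s.
2. the new collar lies fully home in the rear pocket behind it, finished face up (all of step 1 and horizontal distance between collar_new_mid and pocket_rear below 0.004 m and z of collar_new_mid in the frame of pocket_rear between 0.009 and 0.0128 m and angle between collar_new_mid's own z axis and vertical below 0.06 rad), for 0.2 s.
At the end, for the whole second after the job is handed in: The older collar is in the front pocket and the new one in the rear pocket, each finished face up (within 0.06 rad of level), centred within 4 mm, and fully home (its centre no more than 12.8 mm above the pocket floor; 11 mm is exact), released (all of step 2); the robot touches nothing.
It fails at once if a bystander (canister, jar, latch, bow cover, strike plate or padlock) is moved by more than 25 mm (distance of any of canister, key_jar, latch, bow_cover, strike_plate, padlock from where it was at the start of the episode above 0.025 m).
It also fails if it takes over 72 s, if anything falls off the work surface, if the arm or the gripper's body presses on something with over 40 N, if the wrist force passes 120 N, or if a joint passes its speed limit or range.

## Working session

There is one attempt and no reset: what is moved stays moved. The work goes in short steps, Python scripts to look and compute and a tool call to move; the robot and the scene stay as the last step left them, time stands still between calls to the robot, and variables do not carry over. Pictures are saved under pics/ and viewed, at most 10 in all, crops included, and the job is handed in when it is done.

Besides the shell and the picture viewer there is one more tool, called after ">>>" as name([rows], argument=value, ...), one row to a line, values as JSON. servo_tool: Moves the arm, as the interface text tells. Shifts and turns lie within -1 to 1; 1 stands for 0.15 m of shift or 180 degrees of turn. Its arguments: {"type":"object","properties":{"series":{"type":"array","items":{"type":"array","items":{"type":"number"}}},"newtons":{"type":"number"}},"required":["series"]}

```bash
ls; mkdir -p pics; cat > h.py <<'E'
from workcell import bot
import numpy as np, cv2
def cam(n):
    c=bot.camera_info(n); f=240/np.tan(np.radians(c["vertical_fov"])/2)
    K=np.array([[f,0,c["cx"]],[0,f,c["cy"]],[0,0,1.]])
    return K,np.array(c["dist"],float),np.array(c["R"]),np.array(c["t"])
def ray(n,uv,c=None):
    K,d,R,t=c or cam(n)
    p=cv2.undistortPoints(np.array([[uv]],float),K,d)[0,0]
    v=R.T@np.array([p[0],p[1],1]); return -R.T@t, v/np.linalg.norm(v)
def onz(n,uv,z,c=None):
    o,v=ray(n,uv,c); return o+v*(z-o[2])/v[2]
def tri(obs):
    A=np.zeros((3,3));b=np.zeros(3)
    for o,v in obs:
        P=np.eye(3)-np.outer(v,v);A+=P;b+=P@o
    X=np.linalg.solve(A,b); return X,[np.linalg.norm((np.eye(3)-np.outer(v,v))@(X-o)) for o,v in obs]
def proj(n,X,c=None):
    K,d,R,t=c or cam(n)
    return cv2.projectPoints(np.atleast_2d(X).astype(float),cv2.Rodrigues(R)[0],t,K,d)[0][:,0]
def snap(n,f):
    im=bot.read_camera(n); cv2.imwrite("pics/"+f,im[:,:,::-1]); return im
E
python3 - <<'E'
from h import *
for n in("side","top"):
    snap(n,n+".png"); c=cam(n); print(n,c[0][0,0],(-c[2].T@c[3]).round(3),c[1])
    for t in["collar_old_mid","collar_new_mid","pocket_front","pocket_rear","deck_edge","stand_seat"]:
        print(t,[( (np.array(m["at"])[::-1]*[640,480]).round(1).tolist(),round(m["score"],2)) for m in bot.mark_of(t,n)])
print(bot.read_state())
E
```

```text
pics
side 456.4277790178614 [0.327 0.482 0.773] [-0.0234225  0.         0.         0.         0.       ]
collar_old_mid [([367.2, 208.5], 0.74), ([364.4, 169.1], 0.73), ([297.4, 235.8], 0.66)]
collar_new_mid [([233.6, 317.4], 0.93), ([266.2, 361.1], 0.89), ([209.7, 431.4], 0.82)]
pocket_front [([336.9, 199.4], 0.62)]
pocket_rear [([367.3, 212.5], 0.55)]
deck_edge [([369.6, 163.6], 0.62), ([399.5, 167.8], 0.52)]
stand_seat [([270.9, 357.9], 0.83), ([307.5, 277.3], 0.61)]
top 583.0532313403804 [ 0.49  -0.015  1.128] [-0.05588749  0.          0.          0.          0.        ]
collar_old_mid [([369.9, 225.9], 0.83), ([510.0, 250.0], 0.72), ([438.4, 279.1], 0.62)]
collar_new_mid [([204.1, 274.9], 0.72), ([245.8, 210.7], 0.68), ([147.8, 254.8], 0.58)]
pocket_front [([441.6, 239.9], 0.79)]
pocket_rear [([435.8, 277.3], 0.79), ([453.8, 268.3], 0.46), ([460.1, 311.7], 0.26)]
deck_edge [([452.9, 271.3], 0.66)]
stand_seat [([212.8, 270.8], 0.87)]
{'time': 0.7, 'q': array([-1.21691222e+00,  2.63853806e-01,  1.60393108e+00, -5.98311433e-06,
        1.27369281e+00, -3.69091003e-02]), 'joint_vel': array([ 0.00156499,  0.000229  ,  0.00102973, -0.00094312, -0.00028836,
        0.00047834]), 'joint_torque': array([-7.55755827e-04, -5.14845121e+01, -3.67612696e+01, -2.05745587e-04,
        4.33370587e-04,  3.70195266e-06]), 'tool_pos': array([ 0.25712475, -0.62414524,  0.23134817]), 'tcp_rot': array([3.08169771e+00, 6.09938316e-01, 1.96240386e-05]), 'wrist_force': array([-0.00854072,  0.24877262, -0.16354192]), 'torque': array([-0.02545678, -0.02554846, -0.04409529]), 'grip_force': 0.0, 'width': 0.998360212927858}
```

View pics/side.png

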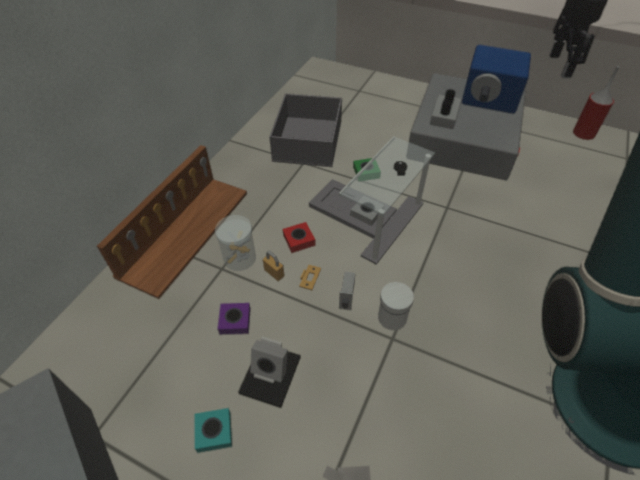

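View pics/top.png

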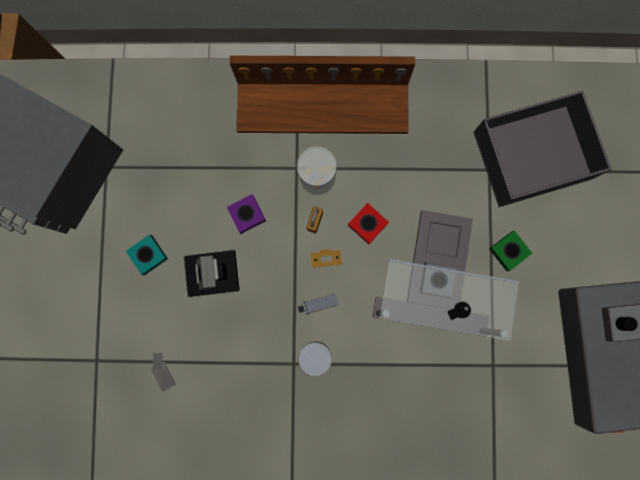

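The chrome candidates are at top (439,280) and (205,275). The red (368,223), green (512,250), purple (246,213) and turquoise (146,255) ones are look-alikes. The chrome one in the tray under the deck is the older collar, and the chrome one on the black stand is the new one. I'll confirm this in one enlarged crop.

```bash
python3 - <<'E'
from h import *
top=cv2.imread("pics/top.png")
a=cv2.resize(top[200:320,390:490],None,fx=4,fy=4,interpolation=3)
b=cv2.resize(top[235:310,170:250],(400,375),interpolation=3)
o=np.zeros((480,800,3),np.uint8);o[:,:400]=a;o[:375,400:]=b
cv2.imwrite("pics/crop.png",o)
cs,ct=cam("side"),cam("top")
for n,s,t in[("old",(367.2,208.5),(438.4,279.1)),("new",(266.2,361.1),(204.1,274.9)),("pf",(336.9,199.4),(441.6,239.9)),("pr",(367.3,212.5),(435.8,277.3)),("edge",(369.6,163.6),(452.9,271.3)),("seat",(270.9,357.9),(212.8,270.8))]:
    print(n,*tri([ray("side",s,cs),ray("top",t,ct)]))
print("pf z9",onz("top",(441.6,239.9),.016,ct),"old z20",onz("top",(438.4,279.1),.02,ct))
for t in["canister","latch","strike_plate","padlock","key_jar","bow_cover"]:
    m=bot.mark_of(t,"top")[0]; print(t,onz("top",np.array(m["at"])[::-1]*[640,480],0,ct).round(3),m["score"])
E
```

```text
old [ 0.54965525 -0.22127794  0.02912123] [np.float64(0.0008771447881024845), np.float64(0.0008771447881024731)]
new [0.55473783 0.2149295  0.0674297 ] [np.float64(0.0041773389553260406), np.float64(0.004177338955326245)]
pf [ 0.62705016 -0.22987294  0.01794348] [np.float64(0.0025365109334628227), np.float64(0.002536510933462981)]
pr [ 0.55089648 -0.21939364  0.01762985] [np.float64(0.002028851593966741), np.float64(0.00202885159396671)]
edge [ 0.55519933 -0.22160262  0.15867512] [np.float64(0.00012029773321731353), np.float64(0.00012029773321734638)]
seat [0.55999243 0.20099964 0.04953295] [np.float64(0.0002693769469826048), np.float64(0.0002693769469826267)]
pf z9 [ 0.62489754 -0.23111358  0.016     ] old z20 [ 0.54930734 -0.2232611   0.02      ]
canister [0.397 0.011 0.   ] 0.81
latch [ 0.501 -0.001  0.   ] 0.96
strike_plate [ 0.59  -0.007  0.   ] 0.56
padlock [0.662 0.009 0.   ] 0.64
key_jar [0.751 0.011 0.   ] 0.97
bow_cover [ 0.489 -0.272  0.   ] 0.73
```

View pics/crop.png

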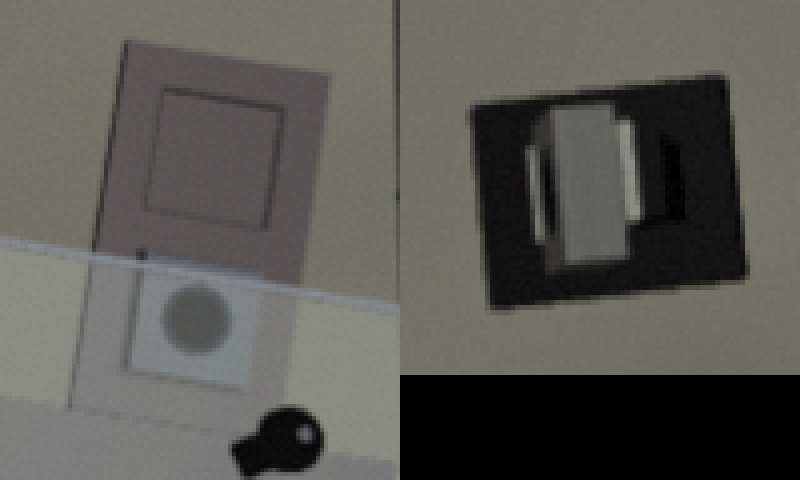

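The crop confirms it: left is the chrome collar in the rear pocket under the deck with the front pocket empty (its corners about (163,88) to (268,229) in the crop). Right is the chrome collar on the black stand.

```bash
python3 - <<'E'
from h import *
ct=cam("top")
def w(pts,s,off,z):
    P=np.array([onz("top",(np.array(p)+.5)/s-.5+off,z,ct)[:2] for p in pts]); 
    print(P.round(4).tolist(),"mean",P.mean(0).round(4), "sides",[round(float(np.linalg.norm(P[i]-P[i-1])),4) for i in range(len(P))],"ang",[round(float(np.degrees(np.arctan2(*(P[i]-P[i-1])[::-1]))),1) for i in range(len(P))])
w([(163,88),(285,108),(268,229),(145,210)],4,[390,200],.014)
w([(125,40),(330,72),(70,408)],4,[390,200],.014)
w([(262,272),(247,387),(125,370)],4,[390,200],.031)
w([(72,105),(327,75),(348,275),(90,308)],5,[170,235],.01)
E
```

```text
[[0.6605, -0.2103], [0.6513, -0.2692], [0.5925, -0.26], [0.6013, -0.2009]] mean [ 0.6264 -0.2351] sides [0.06, 0.0597, 0.0594, 0.0597] ang [-9.0, -98.9, 171.1, 81.6]
[[0.6839, -0.1921], [0.669, -0.2914], [0.5063, -0.1643]] mean [ 0.6197 -0.2159] sides [0.1797, 0.1004, 0.2065] ang [-8.9, -98.5, 142.0]
[[0.5706, -0.2531], [0.5165, -0.2453], [0.524, -0.1879]] mean [ 0.537  -0.2288] sides [0.0801, 0.0547, 0.0578] ang [-54.5, 171.7, 82.5]
[[0.5912, 0.2658], [0.6037, 0.1669], [0.5266, 0.1569], [0.513, 0.2562]] mean [0.5586 0.2114] sides [0.0789, 0.0997, 0.0777, 0.1002] ang [7.0, -82.8, -172.6, 97.8]
```

```bash
cat >> h.py <<'E'
from scipy.spatial.transform import Rotation as Ro
TH=np.radians(171.3); SH=np.radians(97.4)   # tray x dir (to robot), stand x dir (out)
def tool(yaw,tilt,flip=1):
    """fingers down, leaning so they point toward yaw by tilt deg; y_t horizontal"""
    b=np.array([np.cos(yaw),np.sin(yaw),0]);t=np.radians(tilt);Z=np.array([0,0,1])
    d=np.sin(t)*b-np.cos(t)*Z; y=flip*np.cross(b,Z)
    return np.stack([np.cross(y,d),y,d],1)
def go(p,R):
    s=bot.read_state(); R0=Ro.from_rotvec(s["tcp_rot"]).as_matrix()
    r=Ro.from_matrix(R@R0.T).as_rotvec()
    print("shift",((np.array(p)-s["tool_pos"])/.15).round(3),"turn",(r/np.pi).round(3),"deg",np.degrees(np.linalg.norm(r)).round(1))
def st():
    s=bot.read_state(); print({k:np.round(s[k],3).tolist() for k in("time","q","tool_pos","wrist_force","width","grip_force")}); return s
E
python3 - <<'E'
from h import *
s=bot.read_state();R0=Ro.from_rotvec(s["tcp_rot"]).as_matrix();K,d,R,t=cam("wrist")
print("cam in tool",R0.T@(-R.T@t-s["tool_pos"]),"view dir",R0.T@R[2],"f",K[0,0]);print(R0)
for f in(1,-1):
    print(f);print(tool(TH,35,f).round(2)); go([.70,-.30,.2],tool(TH,35,f))
E
```

```text
cam in tool [ 0.07585822  0.00039266 -0.14249737] view dir [-2.98912693e-01  2.03634402e-04  9.54280441e-01] f 374.01318438527096
[[ 9.24594969e-01  3.80951629e-01 -6.80819889e-06]
 [ 3.80951629e-01 -9.24594969e-01 -1.12559082e-05]
 [-1.05827830e-05  7.81356167e-06 -1.00000000e+00]]
1
[[-0.81  0.15 -0.57]
 [ 0.12  0.99  0.09]
 [ 0.57 -0.   -0.82]]
shift [ 2.953  2.161 -0.209] turn [0.258 0.031 0.794] deg 150.4
-1
[[ 0.81 -0.15 -0.57]
 [-0.12 -0.99  0.09]
 [-0.57  0.   -0.82]]
shift [ 2.953  2.161 -0.209] turn [-0.023  0.195 -0.167] deg 46.5
```

```bash
cat >> h.py <<'E'
def wr(R,q1,p):
    M=Ro.from_euler("YZ",[p,0]).as_matrix(); M=Ro.from_euler("ZY",[q1,p]).as_matrix()
    M=Ro.from_rotvec([0,0,q1]).as_matrix()@Ro.from_rotvec([0,p,0]).as_matrix()
    a=Ro.from_matrix(M.T@R).as_euler("ZYZ"); 
    out=[]
    for s in(0,1):
        v=[a[0]+s*np.pi,a[1]*(1-2*s),a[2]-np.pi/2+s*np.pi]
        v=[np.degrees((x+np.pi)%(2*np.pi)-np.pi).round(0) for x in v]
        out.append(v)
    return out
E
python3 - <<'E'
from h import *
s=bot.read_state();q=s["q"]
print(wr(Ro.from_rotvec(s["tcp_rot"]).as_matrix(),q[0],q[1]+q[2]),np.degrees(q[3:]))
Lw=.30
for f in(1,-1):
  for n,X,yaw in(("front",[.63,-.235,.05],TH),("rear",[.55,-.223,.02],TH),("stand",[.555,.22,.06],SH+np.pi)):
    for tilt in (25,35,):
      R=tool(yaw,tilt,f if n!="stand" else -f); w=np.array(X)-Lw*R[:,2]
      print(f,n,tilt,np.hypot(*w[:2]).round(2),[wr(R,np.arctan2(w[1],w[0]),np.radians(p)) for p in(80,100)])
E
```

```text
[[np.float64(-0.0), np.float64(73.0), np.float64(-2.0)], [np.float64(180.0), np.float64(-73.0), np.float64(178.0)]] [-6.16410813e-04  7.29780352e+01 -2.11559373e+00]
1 front 25 0.8 [[[np.float64(-5.0), np.float64(125.0), np.float64(-102.0)], [np.float64(175.0), np.float64(-125.0), np.float64(78.0)]], [[np.float64(-4.0), np.float64(105.0), np.float64(-100.0)], [np.float64(176.0), np.float64(-105.0), np.float64(80.0)]]]
1 front 35 0.84 [[[np.float64(-8.0), np.float64(134.0), np.float64(-103.0)], [np.float64(172.0), np.float64(-134.0), np.float64(77.0)]], [[np.float64(-6.0), np.float64(115.0), np.float64(-100.0)], [np.float64(174.0), np.float64(-115.0), np.float64(80.0)]]]
1 rear 25 0.72 [[[np.float64(-6.0), np.float64(124.0), np.float64(-103.0)], [np.float64(174.0), np.float64(-124.0), np.float64(77.0)]], [[np.float64(-5.0), np.float64(105.0), np.float64(-101.0)], [np.float64(175.0), np.float64(-105.0), np.float64(79.0)]]]
1 rear 35 0.76 [[[np.float64(-8.0), np.float64(134.0), np.float64(-104.0)], [np.float64(172.0), np.float64(-134.0), np.float64(76.0)]], [[np.float64(-7.0), np.float6
[... 1449 characters left out ...]
], [np.float64(172.0), np.float64(-134.0), np.float64(-104.0)]], [[np.float64(-7.0), np.float64(114.0), np.float64(79.0)], [np.float64(173.0), np.float64(-114.0), np.float64(-101.0)]]]
-1 stand 25 0.64 [[[np.float64(-24.0), np.float64(110.0), np.float64(-161.0)], [np.float64(156.0), np.float64(-110.0), np.float64(19.0)]], [[np.float64(-22.0), np.float64(91.0), np.float64(-153.0)], [np.float64(158.0), np.float64(-91.0), np.float64(27.0)]]]
-1 stand 35 0.66 [[[np.float64(-34.0), np.float64(115.0), np.float64(-161.0)], [np.float64(146.0), np.float64(-115.0), np.float64(19.0)]], [[np.float64(-30.0), np.float64(97.0), np.float64(-150.0)], [np.float64(150.0), np.float64(-97.0), np.float64(30.0)]]]
```

>>> servo_tool([
  [0.33,0.1,0,0,0,0,0],
  [0.66,0.2,0,0,0,0,0],
  [1,0.3,0,0,0,0,0],
  [1,0.3,0,0,0,0,0],
])

```text
time: 1.4
tool_pos: [0.4124, -0.5768, 0.2312]
tcp_rot: [-3.08, -0.617, -0.004]
wrist_force: [-0.1, 0.9, -0.7]
width: 1.0
grip_force: 0.0
```

>>> servo_tool([
  [0.33,0.2,0,0,0,0,0],
  [0.66,0.4,0,0,0,0,0],
  [1,0.6,0,0,0,0,0],
  [1,0.6,0,0,0,0,0],
])

```text
time: 1.8
tool_pos: [0.56, -0.4868, 0.2312]
tcp_rot: [-3.081, -0.614, -0.002]
wrist_force: [0.1, -0.6, -0.1]
width: 0.999
grip_force: 0.0
```

```bash
python3 - <<'E'
from h import *
st(); go([.68,-.30,.2],tool(TH,40,-1))
E
```

```text
{'time': 1.8, 'q': [-0.75, 0.39, 1.44, 0.001, 1.311, 0.428], 'tool_pos': [0.56, -0.487, 0.231], 'wrist_force': [0.138, -0.595, -0.061], 'width': 0.999, 'grip_force': 0.0}
shift [ 0.8    1.245 -0.208] turn [-0.027  0.224 -0.166] deg 50.4
```

>>> servo_tool([
  [0.2,0.15,0,-0.004,0.037,-0.028,0],
  [0.4,0.3,0,-0.009,0.075,-0.055,0],
  [0.6,0.5,0,-0.013,0.112,-0.083,0],
  [0.8,0.7,0,-0.018,0.149,-0.111,0],
  [0.8,0.85,0,-0.022,0.187,-0.138,0],
  [0.8,1,0,-0.027,0.224,-0.166,0],
  [0.8,1,0,-0.027,0.224,-0.166,0],
  [0.8,1,0,-0.027,0.224,-0.166,0],
])

```text
time: 2.6
tool_pos: [0.6771, -0.3396, 0.2286]
tcp_rot: [-2.894, 0.218, 1.059]
wrist_force: [-0.0, -0.3, 0.6]
width: 1.0
grip_force: 0.0
```

```bash
python3 - <<'E'
from h import *
st(); c=cam("wrist"); snap("wrist","w1.png")
for t in["collar_old_mid","pocket_front","pocket_rear"]:
    for m in bot.mark_of(t,"wrist")[:3]:
        uv=np.array(m["at"])[::-1]*[640,480]; print(t,uv.round(1),round(m["score"],2),onz("wrist",uv,.02 if "old" in t else .009,c).round(4))
print(proj("wrist",[[.6264,-.2351,.009],[.5473,-.2230,.02]],c))
go([.64,-.24,.11],tool(TH,40,-1))
E
```

```text
{'time': 2.6, 'q': [-0.419, 0.93, 0.751, -0.204, 2.135, 1.253], 'tool_pos': [0.677, -0.34, 0.229], 'wrist_force': [-0.037, -0.305, 0.601], 'width': 1.0, 'grip_force': 0.0}
collar_old_mid [233.5 186. ] 0.83 [ 0.5479 -0.2267  0.02  ]
collar_old_mid [361.5 118.6] 0.78 [ 0.6136 -0.3656  0.02  ]
collar_old_mid [ 55.7 116.9] 0.6 [ 0.6612 -0.1002  0.02  ]
pocket_front [216.2 117. ] 0.95 [ 0.6268 -0.2369  0.009 ]
[[214.46626931 117.65682744]
 [230.30304625 186.75606737]]
shift [-0.243  0.674 -0.832] turn [0.001 0.001 0.001] deg 0.3
```

View pics/w1.png

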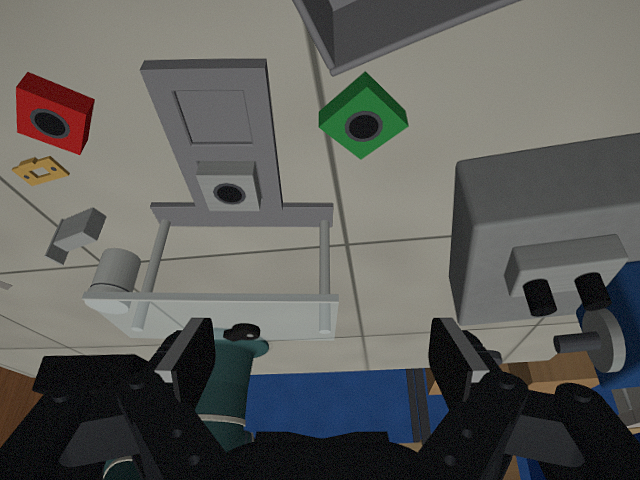

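The wrist view shows the old collar under the deck at (230,185), the front pocket at (214,117) and the deck clear above it. All agree with the top view within about 2–3 mm, so I'm moving closer.

>>> servo_tool([
  [-0.05,0.2,-0.2,0,0,0,0],
  [-0.1,0.4,-0.4,0,0,0,0],
  [-0.12,0.68,-0.7,0,0,0,0],
  [-0.12,0.68,-0.7,0,0,0,0],
  [-0.12,0.68,-0.7,0,0,0,0],
])

```text
time: 3.3
tool_pos: [0.6579, -0.2364, 0.1265]
tcp_rot: [-2.894, 0.22, 1.059]
wrist_force: [-0.5, 0.2, 0.9]
width: 1.001
grip_force: 0.0
```

```bash
python3 - <<'E'
from h import *
st(); c=cam("wrist"); snap("wrist","w2.png")
im=cv2.imread("pics/w2.png")
for t in["collar_old_mid","pocket_front","pocket_rear"]:
    for m in bot.mark_of(t,"wrist")[:2]:
        uv=np.array(m["at"])[::-1]*[640,480]; print(t,uv.round(1),round(m["score"],2),onz("wrist",uv,.02 if "old" in t else .009,c).round(4))
# predicted outlines overlay
def sq(cx,h,z,n=2):
    b=np.array([np.cos(TH),np.sin(TH)]);l=np.array([-b[1],b[0]])
    return np.array([[*(np.array(cx)+s*h*b+u*h*l),z] for s,u in((1,1),(1,-1),(-1,-1),(-1,1))])
for cx,h,z in(((.6264,-.2351),.029,.014),((.5473,-.2230),.028,.031)):
    p=proj("wrist",sq(cx,h,z),c); print(p.round(1).tolist())
    cv2.polylines(im,[(p*16).round().astype(np.int32)],True,(0,255,0),1,cv2.LINE_AA,4)
cv2.imwrite("pics/w2o.png",im)
E
```

```text
{'time': 3.3, 'q': [-0.325, 0.86, 1.058, -0.119, 1.916, 1.398], 'tool_pos': [0.658, -0.236, 0.126], 'wrist_force': [-0.517, 0.167, 0.865], 'width': 1.001, 'grip_force': 0.0}
collar_old_mid [326.  246.8] 0.77 [ 0.5533 -0.2249  0.02  ]
collar_old_mid [106.  167.4] 0.7 [ 0.6645 -0.1018  0.02  ]
pocket_front [327.8 172.6] 0.63 [ 0.6261 -0.2366  0.009 ]
[[365.3, 206.1], [285.1, 206.1], [277.3, 144.2], [374.8, 144.3]]
[[356.5, 278.6], [292.5, 278.6], [287.7, 243.3], [362.4, 243.3]]
```

View pics/w2o.png

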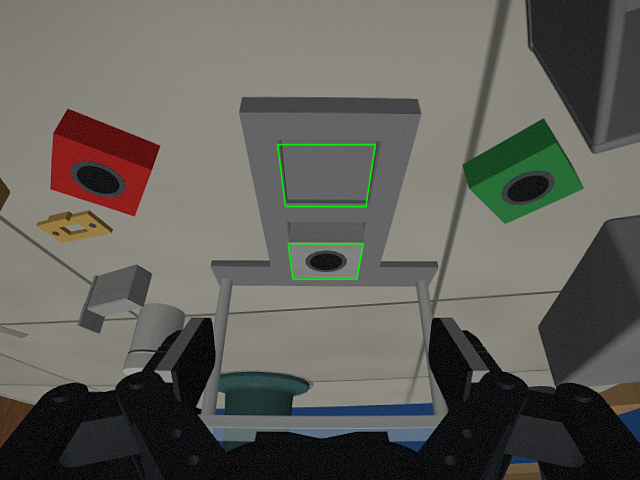

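The overlay fits the front pocket (278–375, 144–206) and the old collar's face (288–364, 243–279) within about 1 mm, so the poses and the angle hold. Next comes the approach.

```bash
python3 - <<'E'
from h import *
R=tool(TH,40,-1); go([.6145,-.2332,.111],R); go([.5384,-.2216,.019],R)
E
```

```text
shift [-0.305  0.042 -0.122] turn [0.001 0.001 0.001] deg 0.3
shift [-0.812  0.119 -0.736] turn [0.001 0.001 0.001] deg 0.3
```

>>> servo_tool([
  [-0.15,0.02,-0.06,0,0,0,0],
  [-0.305,0.042,-0.122,0,0,0,0],
  [-0.4,0.056,-0.24,0,0,0,0],
  [-0.5,0.07,-0.36,0,0,0,0],
  [-0.6,0.087,-0.48,0,0,0,0],
  [-0.7,0.102,-0.6,0,0,0,0],
  [-0.77,0.113,-0.68,0,0,0,0],
  [-0.812,0.119,-0.736,0,0,0,0],
  [-0.812,0.119,-0.736,0,0,0,0],
  [-0.812,0.119,-0.736,0,0,0,0],
])

```text
time: 4.5
tool_pos: [0.5385, -0.2202, 0.0169]
tcp_rot: [-2.896, 0.224, 1.054]
wrist_force: [-0.3, 0.3, 0.2]
width: 1.002
grip_force: 0.0
```

```bash
python3 - <<'E'
from h import *
st(); snap("wrist","w3.png"); R=tool(TH,40,-1); go([.5384,-.2216,.019],R)
E
```

```text
{'time': 4.5, 'q': [-0.354, 0.752, 1.467, -0.129, 1.611, 1.412], 'tool_pos': [0.538, -0.22, 0.017], 'wrist_force': [-0.29, 0.348, 0.234], 'width': 1.002, 'grip_force': 0.0}
shift [-0.003 -0.01   0.013] turn [0.    0.    0.001] deg 0.1
```

View pics/w3.png

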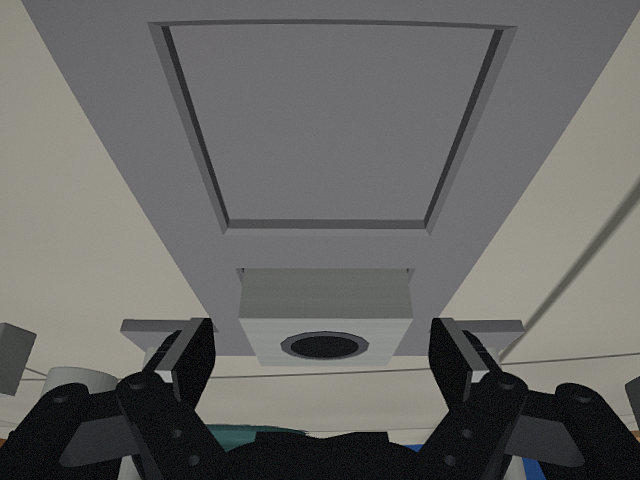

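The wrist view shows the old collar (240–413) centred between the open fingers (213–430). Raising by 2 mm and closing.

>>> servo_tool([
  [0,-0.005,0.013,0,0,0,0.2],
  [0,-0.005,0.013,0,0,0,0.4],
  [0,-0.005,0.013,0,0,0,0.6],
  [0,-0.005,0.013,0,0,0,0.8],
  [0,-0.005,0.013,0,0,0,0.8],
  [0,-0.005,0.013,0,0,0,0.8],
  [0,-0.005,0.013,0,0,0,0.8],
], newtons=60)

```text
time: 5.25
tool_pos: [0.5387, -0.2204, 0.019]
tcp_rot: [-2.897, 0.223, 1.054]
wrist_force: [3.8, -0.2, 5.8]
width: 0.637
grip_force: 64.1
```

>>> servo_tool([
  [0,0,0.03,0,0,0,0.8],
  [0,0,0.06,0,0,0,0.8],
  [0,0,0.1,0,0,0,0.8],
  [0.1,-0.015,0.1,0,0,0,0.8],
  [0.25,-0.038,0.1,0,0,0,0.8],
  [0.4,-0.061,0.1,0,0,0,0.8],
  [0.527,-0.081,0.1,0,0,0,0.8],
  [0.527,-0.081,0.1,0,0,0,0.8],
  [0.527,-0.081,0.1,0,0,0,0.8],
])

```text
time: 6.15
tool_pos: [0.6157, -0.2318, 0.0325]
tcp_rot: [-2.893, 0.222, 1.06]
wrist_force: [-0.7, 0.8, -1.7]
width: 0.635
grip_force: 63.5
```

```bash
python3 - <<'E'
from h import *
s=st(); c=cam("wrist"); im=snap("wrist","w4.png"); print("delta",(s["tool_pos"]-[.5387,-.2204,.019]).round(4))
E
```

```text
{'time': 6.15, 'q': [-0.336, 0.865, 1.232, -0.12, 1.737, 1.411], 'tool_pos': [0.616, -0.232, 0.032], 'wrist_force': [-0.729, 0.784, -1.672], 'width': 0.635, 'grip_force': 63.452}
delta [ 0.077  -0.0114  0.0135]
```

View pics/w4.png

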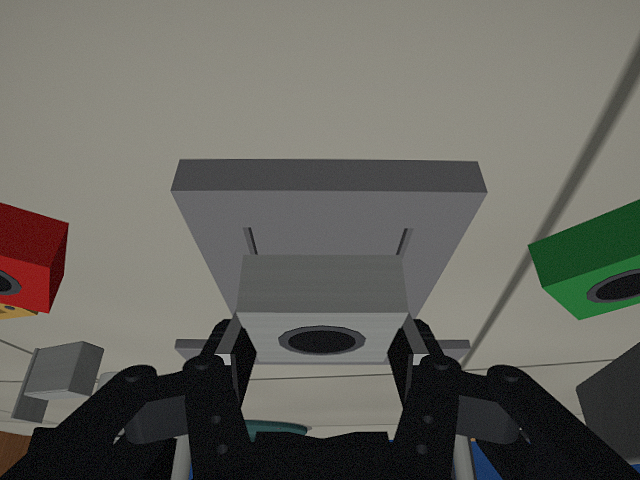

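>>> servo_tool([
  [0.014,-0.005,0,0,0,0,0.8],
  [0.014,-0.005,-0.02,0,0,0,0.8],
  [0.014,-0.005,-0.04,0,0,0,0.8],
  [0.014,-0.005,-0.055,0,0,0,0.8],
  [0.014,-0.005,-0.07,0,0,0,0.8],
  [0.014,-0.005,-0.08,0,0,0,0.8],
  [0.014,-0.005,-0.09,0,0,0,0.8],
  [0.014,-0.005,-0.09,0,0,0,0.8],
  [0.014,-0.005,-0.09,0,0,0,0.8],
])

```text
time: 7.1
tool_pos: [0.6181, -0.2329, 0.0236]
tcp_rot: [-2.893, 0.222, 1.061]
wrist_force: [-2.4, 0.7, 12.3]
width: 0.637
grip_force: 64.5
```

>>> servo_tool([
  [0,-0.004,0,0,0,0,0.8],
  [-0.001,-0.008,0,0,0,0,0.8],
  [-0.001,-0.01,0,0,0,0,0.8],
  [-0.001,-0.01,0,0,0,0,0.8],
])

```text
time: 7.5
tool_pos: [0.6183, -0.2344, 0.0191]
tcp_rot: [-2.895, 0.223, 1.057]
wrist_force: [0.6, -1.1, 0.5]
width: 0.639
grip_force: 63.7
```

```bash
python3 - <<'E'
from h import *
s=st(); print(s["torque"]); c=cam("wrist"); im=bot.read_camera("wrist")
cv2.imwrite("pics/w5.png",cv2.resize(im[200:380,220:440,::-1],(733,600),interpolation=3))
E
```

```text
{'time': 7.5, 'q': [-0.338, 0.884, 1.225, -0.12, 1.723, 1.411], 'tool_pos': [0.618, -0.234, 0.019], 'wrist_force': [0.575, -1.097, 0.451], 'width': 0.639, 'grip_force': 63.659}
[-0.04630979 -0.27277729 -0.00514107]
```

View pics/w5.png

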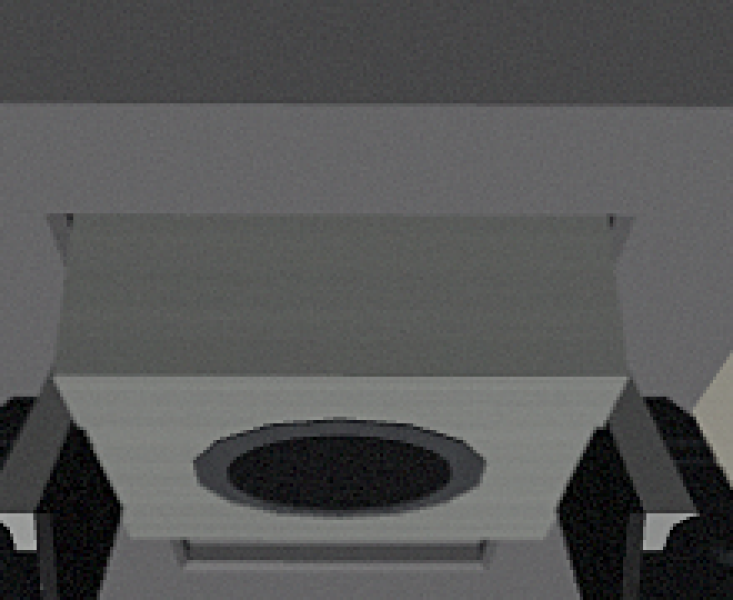

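The old collar dropped home: z is back at the grasp height and the force is about 0. The crop shows its front wall sunk below the pocket's edge (row 213) evenly. Releasing and backing out along the tool axis.

>>> servo_tool([
  [0,0,0,0,0,0,0.4],
  [0,0,0,0,0,0,0],
  [0,0,0,0,0,0,0],
  [0,0,0,0,0,0,0],
  [0,0,0,0,0,0,0],
  [0.1,-0.015,0.12,0,0,0,0],
  [0.28,-0.043,0.34,0,0,0,0],
  [0.45,-0.07,0.6,0,0,0,0],
  [0.45,-0.07,0.9,0,0,0,0],
  [0.45,-0.07,1,0,0,0,0],
  [0.45,-0.07,1,0,0,0,0],
])

```text
time: 8.65
tool_pos: [0.6875, -0.2455, 0.1735]
tcp_rot: [-2.9, 0.224, 1.048]
wrist_force: [-0.4, -0.1, -0.3]
width: 1.003
grip_force: 0.0
```

```bash
python3 - <<'E'
from h import *
st(); c=cam("wrist");im=snap("wrist","w6.png")
for n in("wrist","top"):
    cc=c if n=="wrist" else cam("top")
    if n=="top": bot.read_camera("top")
    for m in bot.mark_of("collar_old_mid",n)[:3]:
        uv=np.array(m["at"])[::-1]*[640,480]; print(n,uv.round(1),round(m["score"],2),onz(n,uv,.02,cc).round(4))
# stand
C=None
cs=cam("side")
seat_top=.5586,.2114
o=np.array([np.cos(SH),np.sin(SH),0]);
zc=o*np.cos(np.radians(20))+np.array([0,0,np.sin(np.radians(20))]); xc=o*np.sin(np.radians(20))-np.array([0,0,np.cos(np.radians(20))])
print("zc",zc,"xc",xc)
for t in("collar_new_mid","stand_seat"):
    for n in("top","side"):
        bot.read_camera(n) if n=="side" else 0
        for m in bot.mark_of(t,n)[:3]:
            uv=np.array(m["at"])[::-1]*[640,480]; print(t,n,uv.round(1),round(m["score"],2),onz(n,uv,.0588 if "new" in t else .055).round(4))
E
```

```text
{'time': 8.65, 'q': [-0.324, 0.891, 0.914, -0.123, 2.02, 1.386], 'tool_pos': [0.688, -0.245, 0.173], 'wrist_force': [-0.36, -0.091, -0.296], 'width': 1.003, 'grip_force': 0.0}
wrist [136.4 154.6] 0.92 [ 0.664  -0.0995  0.02  ]
wrist [320.5 166.9] 0.85 [ 0.6279 -0.2367  0.02  ]
wrist [483.  160.8] 0.63 [ 0.6161 -0.363   0.02  ]
top [369.3 223.8] 0.59 [ 0.6545 -0.0918  0.02  ]
top [509.9 252.1] 0.55 [ 0.6019 -0.3613  0.02  ]
zc [-0.12102827  0.93186607  0.34202014] xc [-0.04405069  0.33917151 -0.93969262]
collar_new_mid top [246.4 212.9] 0.82 [0.6676 0.1394 0.0588]
collar_new_mid top [203.3 271.5] 0.7 [0.5577 0.2166 0.0588]
collar_new_mid top [148.6 259.8] 0.64 [0.5784 0.3195 0.0588]
collar_new_mid side [267.3 360.9] 0.96 [0.56   0.2121 0.0588]
collar_new_mid side [235.  319.6] 0.59 [0.6523 0.1679 0.0588]
stand_seat top [212.5 268.5] 0.65 [0.5636 0.2005 0.055 ]
stand_seat side [270.3 353. ] 0.65 [0.5639 0.1958 0.055 ]
```

```bash
python3 - <<'E'
from h import *
R=tool(SH+np.pi,30,-1); go([.5586,.30,.2],R); print(R.round(3))
R0=Ro.from_rotvec(bot.read_state()["tcp_rot"]); r=(Ro.from_matrix(R)*R0.inv()).as_rotvec()
print(wr(R,.35,1.7), r)
# via: straight down neutral
q=bot.read_state()["q"]
E
```

```text
shift [-0.845  3.632  0.212] turn [ 0.046 -0.047  0.588] deg 106.5
[[-0.112  0.992  0.064]
 [ 0.859  0.129 -0.496]
 [-0.5   -0.    -0.866]]
[[np.float64(-29.0), np.float64(90.0), np.float64(15.0)], [np.float64(151.0), np.float64(-90.0), np.float64(-165.0)]] [ 0.14493799 -0.14766653  1.84750586]
```

>>> servo_tool([
  [0,0.1,0.2,0.0026,-0.0026,0.033,0],
  [-0.05,0.25,0.4,0.005,-0.005,0.065,0],
  [-0.1,0.45,0.45,0.0077,-0.0078,0.098,0],
  [-0.15,0.65,0.45,0.01,-0.01,0.13,0],
  [-0.2,0.85,0.45,0.0128,-0.013,0.163,0],
  [-0.25,1,0.45,0.0154,-0.0157,0.196,0],
])

```text
time: 9.75
tool_pos: [0.6481, -0.0929, 0.2369]
tcp_rot: [2.796, 0.688, -0.947]
wrist_force: [-0.3, -0.1, -0.2]
width: 0.999
grip_force: 0.0
```

>>> servo_tool([
  [-0.05,0.15,0,0.0026,-0.0026,0.033,0],
  [-0.1,0.3,0,0.005,-0.005,0.065,0],
  [-0.15,0.5,0,0.0077,-0.0078,0.098,0],
  [-0.2,0.7,0,0.01,-0.01,0.13,0],
  [-0.25,0.9,0,0.0128,-0.013,0.163,0],
  [-0.3,1,0,0.0154,-0.0157,0.196,0],
])

```text
time: 10.35
tool_pos: [0.6029, 0.0577, 0.2367]
tcp_rot: [2.373, 1.456, -0.733]
wrist_force: [-0.4, -0.6, 0.2]
width: 1.002
grip_force: 0.0
```

>>> servo_tool([
  [-0.05,0.15,0,0.0026,-0.0026,0.033,0],
  [-0.1,0.3,0,0.005,-0.005,0.065,0],
  [-0.15,0.5,0,0.0077,-0.0078,0.098,0],
  [-0.2,0.7,0,0.01,-0.01,0.13,0],
  [-0.25,0.9,0,0.0128,-0.013,0.163,0],
  [-0.3,1,0,0.0154,-0.0157,0.196,0],
  [-0.3,1,0,0.0154,-0.0157,0.196,0],
])

```text
time: 11.05
tool_pos: [0.5564, 0.2073, 0.2372]
tcp_rot: [1.784, 2.04, -0.475]
wrist_force: [0.5, -0.5, 0.7]
width: 0.994
grip_force: 0.0
```

```bash
python3 - <<'E'
from h import *
st(); R=tool(SH+np.pi,30,-1); go([.5586,.30,.19],R)
E
```

```text
{'time': 11.05, 'q': [0.579, 0.251, 1.695, -0.469, 1.452, 0.563], 'tool_pos': [0.556, 0.207, 0.237], 'wrist_force': [0.46, -0.514, 0.651], 'width': 0.994, 'grip_force': 0.0}
shift [ 0.014  0.618 -0.315] turn [-0.001 -0.    -0.001] deg 0.3
```

>>> servo_tool([
  [0,0.15,-0.1,0,0,0,0],
  [-0.02,0.3,-0.3,0,0,0,0],
  [-0.03,0.42,-0.5,0,0,0,0],
  [-0.03,0.42,-0.6,0,0,0,0],
  [-0.03,0.42,-0.6,0,0,0,0],
])

```text
time: 11.55
tool_pos: [0.5525, 0.2662, 0.1438]
tcp_rot: [1.788, 2.035, -0.486]
wrist_force: [-0.4, -0.4, -0.4]
width: 1.0
grip_force: 0.0
```

```bash
python3 - <<'E'
from h import *
st(); c=cam("wrist"); im=snap("wrist","w7.png")[:,:,::-1].copy()
for t in("collar_new_mid","stand_seat"):
    for m in bot.mark_of(t,"wrist")[:3]:
        uv=np.array(m["at"])[::-1]*[640,480]; print(t,uv.round(1),round(m["score"],2),onz("wrist",uv,.0588 if "new" in t else .055,c).round(4))
a=np.radians(20);o=np.array([np.cos(SH),np.sin(SH),0]);Z=np.array([0,0,1])
zc=o*np.cos(a)+Z*np.sin(a);xc=o*np.sin(a)-Z*np.cos(a);yc=np.cross(zc,xc)
for C,col in((np.array([.5585,.2140,.0588]),(0,255,0)),):
    f=[C+.011*zc+.028*(i*xc+j*yc) for i,j in((1,1),(1,-1),(-1,-1),(-1,1))]; p=proj("wrist",f,c); print(p.round(1).tolist())
    cv2.polylines(im,[(p*16).round().astype(np.int32)],True,col,1,cv2.LINE_AA,4)
    f=[C-.011*zc+.028*(-xc+j*yc) for j in(1,-1)]; p2=proj("wrist",f,c); print(p2.round(1).tolist())
    cv2.polylines(im,[(np.array([p[3],p2[0],p2[1],p[2]])*16).round().astype(np.int32)],True,col,1,cv2.LINE_AA,4)
cv2.imwrite("pics/w7o.png",im)
E
```

```text
{'time': 11.55, 'q': [0.654, 0.395, 1.69, -0.456, 1.366, 0.69], 'tool_pos': [0.553, 0.266, 0.144], 'wrist_force': [-0.425, -0.416, -0.383], 'width': 1.0, 'grip_force': 0.0}
collar_new_mid [315.4 257. ] 0.96 [0.5545 0.2113 0.0588]
collar_new_mid [437.1 276.8] 0.92 [0.6455 0.2012 0.0588]
collar_new_mid [411.9  49.7] 0.8 [0.58   0.3505 0.0588]
[[280.8, 210.8], [362.7, 211.0], [366.2, 290.0], [276.8, 289.8]]
[[280.5, 299.0], [362.7, 299.2]]
```

View pics/w7o.png

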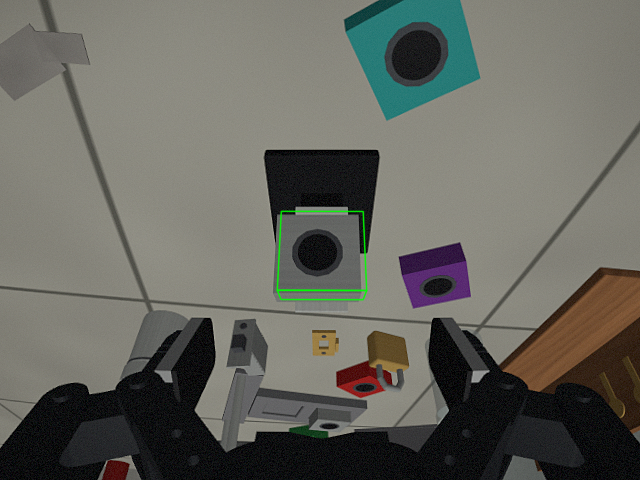

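The overlay sits about 3 px right of and 2 px above the real collar (275–361, 213–299), and the stand's yaw fits. The turquoise (415,55) and purple (437,275) look-alikes stay clear. I'll fit the offset with the mask.

```bash
python3 - <<'E'
from h import *
from scipy.optimize import minimize
c=cam("wrist"); bot.read_camera("wrist")
ms=bot.trace("collar_new_mid","wrist")
m=[m for m in ms if 280<(m["box"][0]+m["box"][2])*320<360][0]; print(m["score"],np.array(m["box"])*[640,480,640,480])
mask=m["mask"]; a=np.radians(20);Z=np.array([0,0,1])
def sil(v):
    th=SH+v[2];o=np.array([np.cos(th),np.sin(th),0]);zc=o*np.cos(a)+Z*np.sin(a);xc=o*np.sin(a)-Z*np.cos(a);yc=np.cross(zc,xc)
    C=np.array([v[0],v[1],.0588])
    p=proj("wrist",[C+.011*k*zc+.028*(i*xc+j*yc) for i in(1,-1) for j in(1,-1) for k in(1,-1)],c)
    h=cv2.convexHull((p*4).astype(np.float32)).round().astype(np.int32); M=np.zeros((1920,2560),np.uint8);cv2.fillConvexPoly(M,h,1); return cv2.resize(M.astype(np.float32),(640,480),interpolation=cv2.INTER_AREA)
f=lambda v:np.abs(sil(v)-mask).sum()
r=minimize(f,[.557,.213,0],method="Nelder-Mead",options=dict(initial_simplex=[[.557,.213,0],[.560,.213,0],[.557,.216,0],[.557,.213,.05]],xatol=1e-4))
print(r.x[:2],np.degrees(r.x[2]),r.fun,f([.5585,.214,0]),mask.sum())
E
```

```text
0.89 [270.976 210.48  357.888 300.384]
[0.55606289 0.21060596] 0.019929647072185284 123.875 1195.3125 7304
```

```bash
python3 - <<'E'
from h import *
R=tool(SH+np.pi,30,-1); T=np.array([.5558,.2128,.050]); go(T-.08*R[:,2],R); go(T,R)
E
```

```text
shift [-0.029 -0.102 -0.197] turn [-0.001  0.001  0.   ] deg 0.3
shift [ 0.005 -0.367 -0.659] turn [-0.001  0.001  0.   ] deg 0.3
```

>>> servo_tool([
  [-0.029,-0.102,-0.197,0,0,0,0],
  [-0.02,-0.17,-0.31,0,0,0,0],
  [-0.012,-0.235,-0.43,0,0,0,0],
  [-0.005,-0.3,-0.545,0,0,0,0],
  [0.005,-0.35,-0.63,0,0,0,0],
  [0.005,-0.367,-0.659,0,0,0,0],
  [0.005,-0.367,-0.659,0,0,0,0],
  [0.005,-0.367,-0.659,0,0,0,0],
])

```text
time: 12.6
tool_pos: [0.5553, 0.2136, 0.049]
tcp_rot: [1.789, 2.035, -0.475]
wrist_force: [-0.9, 0.1, -0.0]
width: 1.0
grip_force: 0.0
```

```bash
python3 - <<'E'
from h import *
st(); R=tool(SH+np.pi,30,-1); go([.5558,.2128,.050],R)
E
```

```text
{'time': 12.6, 'q': [0.588, 0.448, 1.815, -0.505, 1.175, 0.729], 'tool_pos': [0.555, 0.214, 0.049], 'wrist_force': [-0.863, 0.051, -0.043], 'width': 1.0, 'grip_force': 0.0}
shift [ 0.003 -0.005  0.007] turn [-0.001  0.001  0.   ] deg 0.2
```

>>> servo_tool([
  [0.003,-0.005,0.006,0,0,0,0.2],
  [0.003,-0.005,0.006,0,0,0,0.35],
  [0.003,-0.005,0.006,0,0,0,0.5],
  [0.003,-0.005,0.006,0,0,0,0.8],
  [0.003,-0.005,0.006,0,0,0,0.8],
  [0.003,-0.005,0.006,0,0,0,0.8],
  [0.003,-0.005,0.006,0,0,0,0.8],
], newtons=60)

```text
time: 13.3
tool_pos: [0.556, 0.2132, 0.0502]
tcp_rot: [1.789, 2.035, -0.473]
wrist_force: [-0.1, 2.6, 5.7]
width: 0.638
grip_force: 64.2
```

```bash
python3 - <<'E'
from h import *
s=st(); R0=Ro.from_rotvec(s["tcp_rot"]).as_matrix(); print(repr(s["tool_pos"]),repr(s["tcp_rot"])); go(s["tool_pos"],tool(TH,40,1))
for k in (28,35,):
  print(wr(tool(TH,40,1),-.3,1.7))
E
```

```text
{'time': 13.3, 'q': [0.587, 0.447, 1.815, -0.506, 1.176, 0.727], 'tool_pos': [0.556, 0.213, 0.05], 'wrist_force': [-0.133, 2.616, 5.748], 'width': 0.638, 'grip_force': 64.195}
array([0.55600123, 0.21323664, 0.0501904 ]) array([ 1.78866311,  2.03528046, -0.47345901])
shift [0. 0. 0.] turn [0.295 0.289 0.356] deg 98.2
[[np.float64(-6.0), np.float64(122.0), np.float64(-100.0)], [np.float64(174.0), np.float64(-122.0), np.float64(80.0)]]
[[np.float64(-6.0), np.float64(122.0), np.float64(-100.0)], [np.float64(174.0), np.float64(-122.0), np.float64(80.0)]]
```

>>> servo_tool([
  [-0.01,0.08,0.03,0,0,0,0.8],
  [-0.02,0.17,0.06,0,0,0,0.8],
  [-0.03,0.26,0.12,0,0,0,0.8],
  [-0.03,0.28,0.35,0,0,0,0.8],
  [-0.03,0.28,0.65,0,0,0,0.8],
  [0,0.28,0.95,0,0,0,0.8],
  [0,0.28,1,0,0,0,0.8],
  [0,0.28,1,0,0,0,0.8],
])

```text
time: 14.1
tool_pos: [0.556, 0.2565, 0.2013]
tcp_rot: [1.79, 2.036, -0.469]
wrist_force: [0.8, 0.2, -1.8]
width: 0.639
grip_force: 63.8
```

>>> servo_tool([
  [0.08,-0.15,0.15,0.02,0.019,0.024,0.8],
  [0.15,-0.3,0.3,0.039,0.038,0.048,0.8],
  [0.22,-0.5,0.4,0.059,0.058,0.071,0.8],
  [0.3,-0.7,0.4,0.079,0.077,0.095,0.8],
  [0.35,-0.85,0.4,0.098,0.096,0.119,0.8],
  [0.4,-1,0.4,0.098,0.096,0.119,0.8],
])

```text
time: 14.7
tool_pos: [0.6148, 0.1021, 0.2563]
tcp_rot: [1.506, 2.711, -0.352]
wrist_force: [-0.6, 0.8, -1.5]
width: 0.642
grip_force: 63.6
```

```bash
python3 - <<'E'
from h import *
st(); go([.68,-.255,.22],tool(TH,40,1))
E
```

```text
{'time': 14.7, 'q': [0.225, 0.245, 1.598, -0.183, 1.438, -0.295], 'tool_pos': [0.615, 0.102, 0.256], 'wrist_force': [-0.56, 0.831, -1.467], 'width': 0.642, 'grip_force': 63.623}
shift [ 0.434 -2.381 -0.242] turn [0.197 0.192 0.237] deg 65.3
```

>>> servo_tool([
  [0.05,-0.2,0,0.02,0.019,0.024,0.8],
  [0.1,-0.4,0,0.039,0.038,0.048,0.8],
  [0.15,-0.6,0,0.059,0.058,0.071,0.8],
  [0.2,-0.8,0,0.079,0.077,0.095,0.8],
  [0.25,-1,0,0.0985,0.096,0.1185,0.8],
])

```text
time: 15.2
tool_pos: [0.6517, -0.0463, 0.256]
tcp_rot: [-0.813, -2.668, 0.124]
wrist_force: [0.5, -0.0, -1.8]
width: 0.639
grip_force: 63.7
```

>>> servo_tool([
  [0.04,-0.2,0,0.02,0.019,0.024,0.8],
  [0.08,-0.4,0,0.039,0.038,0.048,0.8],
  [0.12,-0.6,0,0.059,0.058,0.071,0.8],
  [0.15,-0.8,0,0.079,0.077,0.095,0.8],
  [0.18,-1,0,0.0985,0.096,0.1185,0.8],
  [0.18,-1,0,0.0985,0.096,0.1185,0.8],
  [0.18,-1,0,0.0985,0.096,0.1185,0.8],
])

```text
time: 15.9
tool_pos: [0.679, -0.1957, 0.2533]
tcp_rot: [-0.187, -2.434, -0.073]
wrist_force: [0.0, -0.8, -0.6]
width: 0.637
grip_force: 63.6
```

```bash
python3 - <<'E'
from h import *
st(); go([.66,-.239,.15],tool(TH,40,1))
E
```

```text
{'time': 15.9, 'q': [-0.278, 0.808, 0.915, -0.09, 2.116, -1.714], 'tool_pos': [0.679, -0.196, 0.253], 'wrist_force': [0.048, -0.832, -0.631], 'width': 0.637, 'grip_force': 63.621}
shift [-0.126 -0.289 -0.689] turn [-0.001 -0.001  0.001] deg 0.3
```

```bash
python3 - <<'E'
from h import *
R=tool(TH,40,1); T=np.array([.5387,-.2215,.0345]); print(T-.12*R[:,2],T-.05*R[:,2]); go(T-.12*R[:,2],R)
E
```

```text
[ 0.61494699 -0.23316743  0.12642533] [ 0.57046958 -0.22636143  0.07280222]
shift [-0.427 -0.25  -0.846] turn [-0.001 -0.001  0.001] deg 0.3
```

>>> servo_tool([
  [-0.05,-0.1,-0.2,0,0,0,0.8],
  [-0.1,-0.25,-0.4,0,0,0,0.8],
  [-0.25,-0.25,-0.6,0,0,0,0.8],
  [-0.427,-0.25,-0.846,0,0,0,0.8],
  [-0.427,-0.25,-0.846,0,0,0,0.8],
  [-0.427,-0.25,-0.846,0,0,0,0.8],
])

```text
time: 16.5
tool_pos: [0.6137, -0.2312, 0.1312]
tcp_rot: [-0.185, -2.437, -0.071]
wrist_force: [0.9, -0.2, -0.6]
width: 0.639
grip_force: 63.8
```

```bash
python3 - <<'E'
from h import *
from scipy.optimize import minimize
s=st(); im={n:bot.read_camera(n) for n in("wrist",)}; c=cam("wrist")
np.save("w8.npy",im["wrist"]); cv2.imwrite("pics/w8.png",im["wrist"][:,:,::-1])
ms=bot.trace("collar_new_mid","wrist"); print([(round(m["score"],2),(np.array(m["box"])*[640,480,640,480]).round()) for m in ms])
b=np.array([np.cos(TH),np.sin(TH),0]);l=np.array([-b[1],b[0],0]);Z=np.array([0,0,1])
C=s["tool_pos"]-.009*b+.0005*Z
P=lambda C:proj("wrist",[C+.011*k*Z+.028*(i*b+j*l) for i in(1,-1) for j in(1,-1) for k in(1,-1)],c).round(1).tolist()
print("i,j,k order ",P(C)); go([.5387,-.2215,.0345],tool(TH,40,1)); go([.5387,-.2215,.0195],tool(TH,40,1))
E
```

```text
{'time': 16.5, 'q': [-0.337, 0.767, 1.207, -0.121, 1.857, -1.749], 'tool_pos': [0.614, -0.231, 0.131], 'wrist_force': [0.922, -0.168, -0.56], 'width': 0.639, 'grip_force': 63.795}
[(0.59, array([246., 270., 400., 416.])), (0.33, array([625., 334., 639., 396.]))]
i,j,k order  [[258.2, 268.1], [265.3, 283.5], [390.3, 268.2], [382.3, 283.6], [249.4, 409.8], [258.6, 408.8], [399.7, 409.7], [389.6, 408.7]]
shift [-0.524  0.073 -0.666] turn [ 0.     0.003 -0.   ] deg 0.5
shift [-0.524  0.073 -0.766] turn [ 0.     0.003 -0.   ] deg 0.5
```

View pics/w8.png

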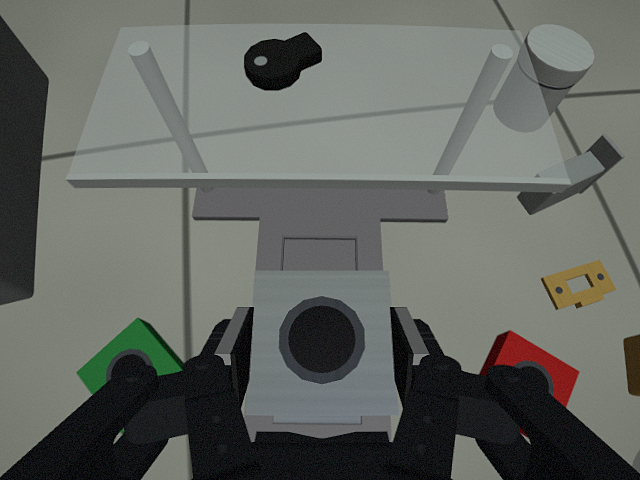

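The new collar is held face up (246–400, 270–416), with the rear pocket empty ahead of it (283–357, row 238). I'll fit its pose in the hand from the mask.

```bash
python3 - <<'E'
from h import *
from scipy.optimize import minimize
s=bot.read_state(); c=cam("wrist"); bot.read_camera("wrist"); m=bot.trace("collar_new_mid","wrist")[0]; mask=m["mask"]; print(m["score"],mask.sum())
b=np.array([np.cos(TH),np.sin(TH),0]);l=np.array([-b[1],b[0],0]);Z=np.array([0,0,1])
def sil(v):
    C=s["tool_pos"]+v[0]*b+v[1]*l+v[2]*Z; Q=Ro.from_rotvec(l*v[3]).as_matrix()
    p=proj("wrist",[C+Q@(.011*k*Z+.028*(i*b+j*l)) for i in(1,-1) for j in(1,-1) for k in(1,-1)],c)
    h=cv2.convexHull((p*4).astype(np.float32)).round().astype(np.int32);M=np.zeros((1920,2560),np.uint8);cv2.fillConvexPoly(M,h,1);return cv2.resize(M.astype(np.float32),(640,480),interpolation=cv2.INTER_AREA)
f=lambda v:np.abs(sil(v)-mask).sum()
for fix in(False,True):
    x0=np.array([-.009,0,.0005,0]); g=(lambda u:f([u[0],u[1],.0005,0])) if fix else f; x=x0[:2] if fix else x0
    S=np.vstack([x]+[x+d for d in np.diag([.003,.003,.003,.04][:len(x)])])
    r=minimize(g,x,method="Nelder-Mead",options=dict(initial_simplex=S,xatol=1e-5,maxiter=400)); print(r.x.round(4),r.fun,f(x0))
E
```

```text
0.88 20653
[-0.0087  0.0006  0.0007  0.0113] 474.125 838.375
[-0.0086  0.0006] 461.375 838.375
```

>>> servo_tool([
  [-0.1,0.014,-0.13,0,0,0,0.8],
  [-0.2,0.028,-0.26,0,0,0,0.8],
  [-0.3,0.042,-0.39,0,0,0,0.8],
  [-0.4,0.056,-0.52,0,0.001,0,0.8],
  [-0.48,0.067,-0.61,0,0.003,0,0.8],
  [-0.524,0.073,-0.65,0,0.003,0,0.8],
  [-0.524,0.073,-0.65,0,0.003,0,0.8],
  [-0.524,0.073,-0.65,0,0.003,0,0.8],
])

```text
time: 17.5
tool_pos: [0.5386, -0.2227, 0.0358]
tcp_rot: [-0.186, -2.435, -0.068]
wrist_force: [-0.2, 0.6, -1.4]
width: 0.636
grip_force: 63.8
```

```bash
python3 - <<'E'
from h import *
st(); go([.5387,-.2215,.0195],tool(TH,40,1))
E
```

```text
{'time': 17.5, 'q': [-0.357, 0.733, 1.459, -0.132, 1.639, -1.736], 'tool_pos': [0.539, -0.223, 0.036], 'wrist_force': [-0.183, 0.648, -1.389], 'width': 0.636, 'grip_force': 63.834}
shift [ 0.     0.008 -0.108] turn [-0.    -0.001  0.   ] deg 0.2
```

>>> servo_tool([
  [0,0.006,-0.025,0,-0.001,0,0.8],
  [0,0.006,-0.05,0,-0.001,0,0.8],
  [0,0.006,-0.07,0,-0.001,0,0.8],
  [0,0.006,-0.085,0,-0.001,0,0.8],
  [0,0.006,-0.1,0,-0.001,0,0.8],
  [0,0.006,-0.108,0,-0.001,0,0.8],
  [0,0.006,-0.108,0,-0.001,0,0.8],
  [0,0.006,-0.108,0,-0.001,0,0.8],
])

```text
time: 18.3
tool_pos: [0.5377, -0.2215, 0.0233]
tcp_rot: [-0.187, -2.433, -0.069]
wrist_force: [0.4, 1.5, 16.9]
width: 0.638
grip_force: 65.3
```

>>> servo_tool([
  [-0.005,0,0,0,0,0,0.8],
  [-0.01,0.001,0,0,0,0,0.8],
  [-0.014,0.002,0,0,0,0,0.8],
  [-0.014,0.002,0,0,0,0,0.8],
])

```text
time: 18.7
tool_pos: [0.5375, -0.2215, 0.0235]
tcp_rot: [-0.187, -2.438, -0.068]
wrist_force: [5.7, 0.6, 16.6]
width: 0.636
grip_force: 65.5
```

>>> servo_tool([
  [0.014,-0.002,0,0,0,0,0.8],
  [0.022,-0.004,0,0,0,0,0.8],
  [0.028,-0.005,0,0,0,0,0.8],
  [0.028,-0.005,0,0,0,0,0.8],
])

```text
time: 19.1
tool_pos: [0.5378, -0.2215, 0.0231]
tcp_rot: [-0.186, -2.429, -0.069]
wrist_force: [-3.2, 1.6, 16.6]
width: 0.639
grip_force: 64.9
```

>>> servo_tool([
  [-0.014,0.01,0,0,0,0,0.8],
  [-0.014,0.016,0,0,0,0,0.8],
  [-0.014,0.02,0,0,0,0,0.8],
  [-0.014,0.02,0,0,0,0,0.8],
])

```text
time: 19.5
tool_pos: [0.5376, -0.2213, 0.0233]
tcp_rot: [-0.186, -2.434, -0.063]
wrist_force: [1.4, -5.3, 16.9]
width: 0.642
grip_force: 65.2
```

>>> servo_tool([
  [0,-0.02,0.03,0,0,0,0.8],
  [0,-0.02,0.015,0,0,0,0.8],
  [0,-0.026,0.015,0,0,0,0.8],
  [0,-0.032,0.015,0,0,0,0.8],
  [0,-0.032,0.015,0,0,0,0.8],
])

```text
time: 20.0
tool_pos: [0.538, -0.223, 0.0239]
tcp_rot: [-0.187, -2.435, -0.07]
wrist_force: [1.3, 3.3, 13.2]
width: 0.639
grip_force: 65.3
```

```bash
python3 - <<'E'
from h import *
s=st(); print(s["torque"]); go([.5387,-.2215,.0195],tool(TH,40,1))
E
```

```text
{'time': 20.0, 'q': [-0.358, 0.746, 1.462, -0.13, 1.623, -1.736], 'tool_pos': [0.538, -0.223, 0.024], 'wrist_force': [1.261, 3.286, 13.241], 'width': 0.639, 'grip_force': 65.252}
[ 0.33823785  0.94114823 -0.35885859]
shift [ 0.005  0.01  -0.029] turn [-0.001 -0.001  0.001] deg 0.2
```

>>> servo_tool([
  [0,0,0.03,0,0,0,0.8],
  [0.012,0.008,0.03,0,0,0,0.8],
  [0.014,0.01,0.02,0,0,0,0.8],
  [0.014,0.01,0.005,0,0,0,0.8],
  [0.014,0.01,0,0,0,0,0.8],
  [0.014,0.01,0,0,0,0,0.8],
])

```text
time: 20.6
tool_pos: [0.5393, -0.2221, 0.0196]
tcp_rot: [-0.186, -2.436, -0.069]
wrist_force: [3.1, -1.4, -2.2]
width: 0.635
grip_force: 64.1
```

Dropped in. Pressing lightly to confirm that it is bottomed.

>>> servo_tool([
  [0,0,-0.005,0,0,0,0.8],
  [0,0,-0.01,0,0,0,0.8],
  [0,0,-0.01,0,0,0,0.8],
])

```text
time: 20.9
tool_pos: [0.5394, -0.2222, 0.0192]
tcp_rot: [-0.186, -2.436, -0.069]
wrist_force: [4.7, -0.4, 0.4]
width: 0.635
grip_force: 64.3
```

>>> servo_tool([
  [0,0,-0.01,0,0,0,0.8],
  [0,0,-0.017,0,0,0,0.8],
  [0,0,-0.017,0,0,0,0.8],
])

```text
time: 21.2
tool_pos: [0.5394, -0.2222, 0.019]
tcp_rot: [-0.187, -2.434, -0.069]
wrist_force: [3.4, 0.5, 9.3]
width: 0.637
grip_force: 65.1
```

>>> servo_tool([
  [0,0,0.008,0,0,0,0.4],
  [0,0,0.008,0,0,0,0],
  [0,0,0.008,0,0,0,0],
  [0,0,0.008,0,0,0,0],
  [0,0,0.008,0,0,0,0],
  [0.1,-0.015,0.12,0,0,0,0],
  [0.25,-0.038,0.3,0,0,0,0],
  [0.4,-0.06,0.48,0,0,0,0],
  [0.6,-0.09,0.72,0,0,0,0],
  [0.75,-0.11,0.9,0,0,0,0],
  [0.75,-0.11,0.9,0,0,0,0],
  [0.75,-0.11,0.9,0,0,0,0],
])

```text
time: 22.4
tool_pos: [0.652, -0.2387, 0.1517]
tcp_rot: [-0.186, -2.436, -0.068]
wrist_force: [-0.2, -0.2, -0.2]
width: 1.003
grip_force: 0.0
```

```bash
python3 - <<'E'
from h import *
from scipy.optimize import minimize
st()
b=np.array([np.cos(TH),np.sin(TH),0]);l=np.array([-b[1],b[0],0]);Z=np.array([0,0,1])
for n in("wrist","top","side"):
    c=cam(n); bot.read_camera(n)
    for nm,P in(("f",[.6268,-.2355,.02]),("r",[.5477,-.2232,.02])):
        P=np.array(P); uv=proj(n,P,c)[0]
        best=None
        for m in bot.trace("collar_old_mid",n)+bot.trace("collar_new_mid",n):
            x0,y0,x1,y1=np.array(m["box"])*[640,480,640,480]
            if abs((x0+x1)/2-uv[0])<15 and abs((y0+y1)/2-uv[1])<15: best=m;break
        if best is None: print(n,nm,"not found");continue
        mask=best["mask"]
        def sil(v):
            C=P+v[0]*b+v[1]*l+Z*(v[2] if len(v)>2 else 0)
            p=proj(n,[C+.011*k*Z+.028*(i*b+j*l) for i in(1,-1) for j in(1,-1) for k in(1,-1)],c)
            h=cv2.convexHull((p*4).astype(np.float32)).round().astype(np.int32);M=np.zeros((1920,2560),np.uint8);cv2.fillConvexPoly(M,h,1);return cv2.resize(M.astype(np.float32),(640,480),interpolation=cv2.INTER_AREA)
        x=np.zeros(3);S=np.vstack([x,np.diag([.003]*3)])
        r=minimize(lambda v:np.abs(sil(v)-mask).sum(),x,method="Nelder-Mead",options=dict(initial_simplex=S)); print(n,nm,(r.x*1e3).round(1),r.fun.round(),mask.sum(),round(best["score"],2))
E
```

```text
{'time': 22.4, 'q': [-0.33, 0.829, 1.062, -0.122, 1.939, -1.751], 'tool_pos': [0.652, -0.239, 0.152], 'wrist_force': [-0.161, -0.201, -0.218], 'width': 1.003, 'grip_force': 0.0}
wrist f [-2.   0.7  0.8] 104.0 5813 0.98
wrist r [-0.   0.7 -2. ] 107.0 4660 0.94
top f not found
top r [  965.3   465.7 -1689.3] 2148.0 2148 0.2
side f [-4.7  0.6  0.7] 160.0 466 0.55
side r [-1.2 -0.6  0.3] 331.0 326 0.6
```

```bash
python3 - <<'E'
from h import *
from scipy.optimize import minimize
b=np.array([np.cos(TH),np.sin(TH),0]);l=np.array([-b[1],b[0],0]);Z=np.array([0,0,1])
n="wrist";c=cam(n);bot.read_camera(n);T=bot.trace("collar_old_mid",n)+bot.trace("collar_new_mid",n)
for nm,P in(("f",[.6268,-.2355,.02]),("r",[.5477,-.2232,.02])):
    P=np.array(P);uv=proj(n,P,c)[0]
    mask=[m for m in T if np.abs((np.array(m["box"]).reshape(2,2).mean(0))*[640,480]-uv).max()<15][0]["mask"]
    def sil(v):
        C=P+v[0]*b+v[1]*l+Z*v[2]; Q=Ro.from_rotvec(b*v[3]*10+l*v[4]*10).as_matrix()
        p=proj(n,[C+Q@(k*Z+.028*(i*b+j*l)) for i in(1,-1) for j in(1,-1) for k in(-.006,.011)],c)
        h=cv2.convexHull((p*4).astype(np.float32)).round().astype(np.int32);M=np.zeros((1920,2560),np.uint8);cv2.fillConvexPoly(M,h,1);return cv2.resize(M.astype(np.float32),(640,480),interpolation=cv2.INTER_AREA)
    for k in(2,3,5):
        pad=lambda v:np.r_[v,np.zeros(5-k)]
        S=np.vstack([np.zeros(k),np.diag([.003]*k)])
        r=minimize(lambda v:np.abs(sil(pad(v))-mask).sum(),np.zeros(k),method="Nelder-Mead",options=dict(initial_simplex=S,maxiter=600)); print(nm,k,(r.x*1e3).round(1),r.fun.round())
E
```

```text
f 2 [-2.4  0.5] 127.0
f 3 [-2.4  0.5 -0.4] 127.0
f 5 [-2.2  0.7 -0.7  1.1  2.4] 124.0
r 2 [-1.5  0.5] 173.0
r 3 [-2.4  0.5  1.6] 169.0
r 5 [-2.   0.6  0.4  0.7  1.6] 181.0
```

Both collars fit as lying flat, about 80 mm apart and at seated height. The gripper is clear, so I'm handing in.

```bash
python3 -c "
from h import *
print(bot.finish_job())"
```

```text
the job is handed in; nothing more can be done
None
```

I handed the job in: the older collar is in the front pocket and the new collar in the rear pocket, both face up, released and measured as fully home; the judge returned no result, and I did not re-check the bystanders.

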